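Level the marble casting slab

TASK

Level the marble casting slab: first press the spirit level lying on it down flat, briefly, to seat it, let go, then turn the levelling screw's hand knob until the bubble settles in the middle between the two black lines. Then press the level down on the slab again and finish while still pressing it firmly with the bubble centred, so that the reading can be checked: the program ends while holding this push. Leave the level lying where it is along the slab, do not lean on it with brute force, and do not disturb the sweets, the jar or the spatula around the slab.

Things in the scene. Friction and masses are not known exactly. Their poses are not given: they have to be found in the camera images.
- level: loose bar spirit level of dark steel, 0.7 kg, 200 long x 30 wide x 32 high (mm), lying on the marble along the slab. Origin: centre of its underside; y axis along its length towards the levelling screw, z up. A yellow-green vial, 64 long, lies in a gap in the middle of its upper side, its top 1 to 2 mm below the upper face. Pressing it straight down (5 to 25 N) hardly moves the bubble
- flat_a (a point): middle of the plain flat upper face of the level's screw-side part, 66 x 30 mm, 67 mm along the level's y axis from its middle, 32 mm above its underside: a place to press
- flat_b (a point): the same flat on the other side of the vial, at -67 mm: press on either flat or on both
- bubble (a joint): place of the pale bubble (13 x 7 mm) along the vial, in m: 0 = middle, positive towards the levelling screw. Two black lines ring the vial 9 mm either side of the middle. It goes to the higher end and settles in about 1 s. It starts 4 to 14 mm off on the side away from the screw, whose end of the slab is low. It moves about 3.5 mm per radian of the knob
- slab_top (a point): centre of the upper face of the white marble slab, 62 mm above the table. Slab 220 x 300 mm in a thin steel frame (232 x 312); y axis along its length towards the levelling screw, x across, z up. It stands on two plain feet at the other end and on the levelling screw, tilts by a few thousandths of a radian only, and bears any push of the hand
- knob_grip (a point): on the upright axis of the levelling screw at mid height of its black round fluted hand knob, 89 mm above the table, 195 mm from slab_top along y, beyond the slab's end. Knob 40 mm across, 75 to 102 mm above the table, free all round. It neither rises nor sinks, turns stiffly (0.08 N m) one turn and more either way, stays where left. Clockwise from above moves the bubble positive
- jar: bystander: closed glass jar with a steel cap, 60 mm across, 85 high, standing on the table beyond the slab's far long side. Origin: centre of its underside
- praline: bystander: chocolate praline in a red paper case, 42 mm across, 28 high, on the table between the robot and the slab. Origin: centre of its underside
- bar: bystander: cream-coloured chocolate bar, 28 x 95 x 18 mm, lying on the table beyond the slab's far long side. Origin: centre of its underside
- spatula: bystander: wooden-handled steel spatula, 240 mm long, lying flat on the table past the end of the slab away from the screw. Origin: middle of its underside
Things that resemble listed ones, but are neither listed nor needed, are in the scene too. What is meant by the level is not blue, and is the larger of those in its own colour.

How it is judged:
By the outcome, as a careful person would: the job done as asked, in the order asked, and still so for the second after the job is handed in, while the arm keeps its last pose, push and grip.
It also fails if it takes over 58 s, if anything falls off the work surface, if the arm or the gripper's body presses on something with over 40 N, if the wrist force passes 120 N, or if a joint passes its speed limit or range.

ROBOT

A 6-joint arm with a two-finger parallel gripper is mounted at the origin on the work surface. World frame = base frame: x ahead of the robot, y to its left, z up, the work surface at z = 0. Lengths are in m, angles in degrees, forces in N, time in s.
With the tool pointing down it reaches from about 0.35 to 0.8 m from the base axis. Payload 7.3 kg.
Tool frame: the origin (TCP) lies at the very end of the fingers, on their centre line; the grasp point (between the pads) lies 19 mm behind it; z points along the fingers, x is the direction in which the jaws open and shut, and the axes are right-handed (so a half turn about z gives the same grasp; the last joint's range is limited). The gripper opens to 85 mm and grips with 20 to 120 N. Pads are 22 mm wide; open, the fingers measure 114 mm over their backs; the gripper's body (76 mm by 85 mm) begins 54 mm behind the grasp point. The pads swing forward as they close: fully open they stand 13 mm farther back than shut.
Start: joints at [-77.235, 19.595, 87.324, -0, 73.075, -8.365], TCP at [0.189, -0.49, 0.231] pointing down, gripper open.
Joint ranges: [-145.02, 145.02], [-44.19, 115.74], [2.07, 154.8], [-57.11, 237.11], [16.16, 152.29], [-177.93, 177.93]. Speed limits (degrees/s): [147.25, 147.25, 180, 180, 180, 180].

INTERFACE

Orientations are given as a 3x3 rotation matrix whose columns are the frame's x, y, z axes.
In Python, from workcell import r gives the robot as it stands.
- The arm moves only by the shell command python3 -m crank 'ROWS' [FORCE]. ROWS is JSON, a list of rows, each a list of 7 numbers: the gripper's target within -1 to 1 (fully open at 1, half-way at 0, shut at -1), then the shift along the tool's x, y, z in mm, then the turn, a rotation vector about the tool's x, y, z in rad. In form: [[hand, dx, dy, dz, wx, wy, wz], ...]. A call has 1 to 20 rows; each row is the pose to reach, as a shift and turn from the pose measured when the call began, along the tool's axes at that moment; what a row does not reach only later rows make up. A row lasts 1/12 s, in which the tool goes at most 41.7 mm and 7.16 degrees, less where a joint would pass 70% of its speed; a pose out of reach is approached as far as the arm can. A call with a gripper value outside its range is refused whole. The fingers move at their own pace and stop on an object; FORCE is the grip in N (left out, the last holds). Time passes only in rows, so rows that repeat a pose let the fingers close. It gives the time, the measured TCP pose, the force and the opening at its end, in the units of the state.
- r.read_state(): the state, without advancing time (a new reading comes with each control period).
- r.capture(name): name is "scene" or "top" or "wrist"; returns the picture (480x640x3 uint8, red, green, blue); there is no depth.
- r.camera_model(name): a dict with "K" (3x3 intrinsics, pixels), "R" (3x3) and "t" (3): a world point X has camera coordinates R X + t. Camera axes: x right, y down, z forward; pixel columns grow to the right and rows downward; lengths in m; the calibration is good to about 2 mm. A picture is of the moment at which its call begins: read the wrist's pose just before it. camera_model takes no time and is no camera call; for the wrist camera it gives the pose at the moment of the call.
- r.close_job(): hands the job in, once; it reports no verdict.
The state is a dict: "time": time; "joints": joint angles; "joint_velocities": joint speeds; "effort": joint torques, N m; "tool_pos": TCP position; "orientation": TCP orientation; "wrist_force": force on the tool from outside, world axes, zero at the start; "torque": the same for the moment, N m; "opening": finger opening in m.
Only numpy, scipy, OpenCV 4.12 (cv2) and the standard library are available. Lean on these libraries where they do the work, as an engineer would, in place of code of your own. Each camera call takes 0.05 s, during which the arm holds its last target. There are 200 camera calls.

## Working session

There is one attempt and no reset: what is moved stays moved. The work goes in short steps, Python scripts to look and compute and a shell command to move; the robot and the scene stay as the last step left them, time stands still between calls to the robot, and variables do not carry over. Pictures are saved under pics/ and viewed, about 8 in all and at most 12, crops included, and the job is handed in when it is done.

```bash
mkdir -p pics; ls; python3 - <<'E'
from workcell import r
import cv2, numpy as np
s=r.read_state(); print(s['time'],s['tool_pos'],s['orientation'],s['wrist_force'],s['opening'])
for n in("scene","top"):
    im=r.capture(n); cv2.imwrite(f"pics/{n}0.png",im[:,:,::-1]); m=r.camera_model(n); print(n,np.round(m['K'],1).tolist(),np.round(m['R'],3).tolist(),np.round(m['t'],3).tolist())
E
```

```text
pics
0.0 [ 0.18917605 -0.48929309  0.23061393] [[ 3.60494389e-01 -9.32761306e-01 -3.76928200e-04]
 [-9.32760060e-01 -3.60494529e-01  1.53806556e-03]
 [-1.57052860e-03 -2.02880434e-04 -9.99998746e-01]] [-0.31473625 -0.59924654 -0.20985361] 0.08567702124185857
scene [[487.9, 0.0, 310.6], [0.0, 487.9, 240.8], [0.0, 0.0, 1.0]] [[-0.878, 0.479, 0.019], [0.235, 0.466, -0.853], [-0.417, -0.744, -0.522]] [0.549, -0.001, 1.452]
top [[598.1, 0.0, 322.5], [0.0, 598.1, 245.7], [0.0, 0.0, 1.0]] [[0.013, -1.0, 0.016], [-0.999, -0.014, -0.048], [0.048, -0.015, -0.999]] [-0.103, 0.56, 1.21]
```

View pics/top0.png

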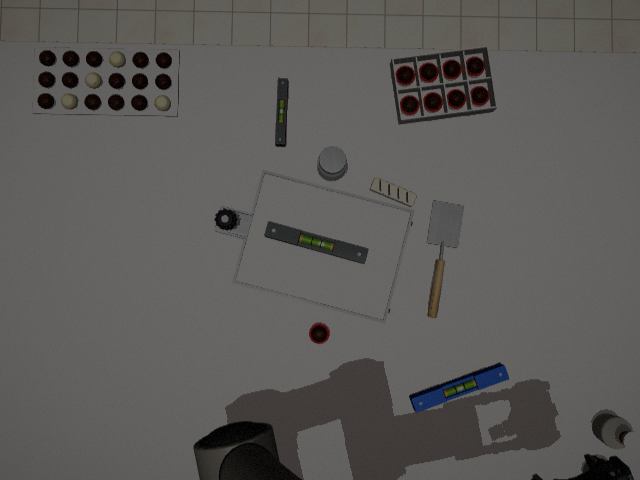

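View pics/scene0.png

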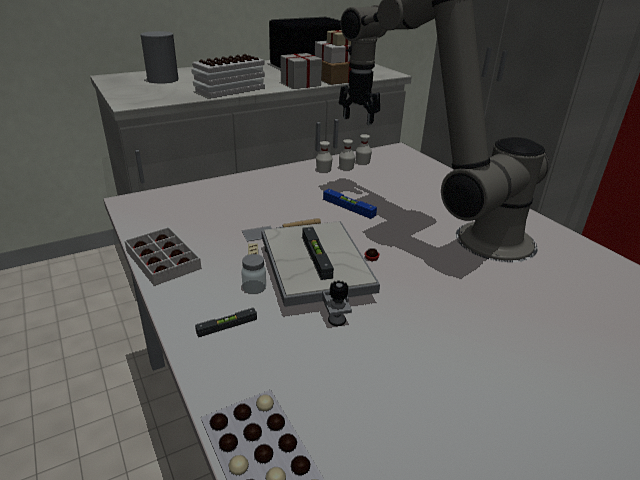

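Candidates for the level, in the top view: dark bar on the slab (316,243), smaller dark bar (281,112), blue bar (460,388). I choose the one on the slab because it is dark, the larger of the two, and lies on the marble. The knob is the black disc at (227,219). Next I measure both from two views and check a close crop.

```bash
cat > h.py <<'E'
import numpy as np, cv2
from workcell import r
def ray(m,p):
    R,t,K=map(np.array,(m['R'],m['t'],m['K'])); c=-R.T@t
    d=R.T@np.linalg.inv(K)@np.array([p[0],p[1],1.]); return c,d/np.linalg.norm(d)
def plane(m,p,z):
    c,d=ray(m,p); return c+d*(z-c[2])/d[2]
def tri(m1,p1,m2,p2):
    A=np.zeros((3,3));b=np.zeros(3);L=[]
    for m,p in((m1,p1),(m2,p2)):
        c,d=ray(m,p);P=np.eye(3)-np.outer(d,d);A+=P;b+=P@c;L.append((P,c))
    X=np.linalg.solve(A,b); return X,[np.linalg.norm(P@(X-c)) for P,c in L]
def proj(m,X):
    q=np.array(m['K'])@(np.array(m['R'])@X+np.array(m['t'])); return q[:2]/q[2]
def greens(im,lo=(25,90,40),hi=(50,255,255)):
    hsv=cv2.cvtColor(im,cv2.COLOR_RGB2HSV); return cv2.inRange(hsv,lo,hi)
E
python3 - <<'E'
from h import *
T,S=r.camera_model('top'),r.camera_model('scene')
a=cv2.imread('pics/top0.png');b=cv2.imread('pics/scene0.png')
print('cams',-np.array(T['R']).T@T['t'],-np.array(S['R']).T@S['t'])
def blob(im,box,thr):
    x0,y0,x1,y1=box; g=im[y0:y1,x0:x1].max(2); m=(g<thr).astype(np.uint8)
    return x0,y0,m
# vial in both
V=[]
for im,box in((a,(280,225,350,265)),(b,(290,220,350,285))):
    x0,y0,x1,y1=box; m=greens(im[y0:y1,x0:x1,::-1]); ys,xs=np.nonzero(m)
    c=cv2.minAreaRect(np.c_[xs,ys].astype(np.float32)); V.append((c[0][0]+x0,c[0][1]+y0)); print('vial',len(xs),V[-1],c[1],c[2])
print('vial tri',tri(T,V[0],S,V[1]), plane(T,V[0],.092))
# level outline top
im=a; x0,y0,m=blob(a,(255,215,380,270),85)
m|=(greens(a[215:270,255:380,::-1])>0); m=cv2.morphologyEx(m,cv2.MORPH_CLOSE,np.ones((5,5)))
cs=max(cv2.findContours(m,0,1)[0],key=cv2.contourArea); rc=cv2.minAreaRect(cs); bx=cv2.boxPoints(rc)+[x0,y0]
W=[plane(T,p,.094) for p in bx]; print('level',rc,np.round(W,4).tolist(),[np.linalg.norm(W[i]-W[i-1]) for i in range(4)],np.mean(W,0))
# knob
x0,y0,m=blob(a,(205,200,248,240),60)
n,l,st,ce=cv2.connectedComponentsWithStats(m);k=1+st[1:,4].argmax();kt=ce[k]+[x0,y0];print('knob top',st[k],kt,plane(T,kt,.089),plane(T,kt,.102))
x0,y0,m=blob(b,(322,275,358,302),45)
n,l,st,ce=cv2.connectedComponentsWithStats(m);k=1+st[1:,4].argmax();ks=ce[k]+[x0,y0];print('knob sc',st[k],ks,tri(T,kt,S,ks))
# slab corners by eye
for p in((264,172),(413,210),(386,320),(235,281)):print('corner',plane(T,p,.062))
A=cv2.resize(a[190:290,200:400],(800,400),interpolation=2);B=cv2.resize(b[215:315,240:390],(300,200))
B=np.hstack([B,np.zeros((200,500,3),np.uint8)]); cv2.imwrite('pics/crop1.png',np.clip(np.vstack([A,B]).astype(float)*1.6,0,255).astype(np.uint8))
E
```

```text
cams [ 0.50273463 -0.07633629  1.23692985] [1.08775304 0.81836437 0.74594977]
vial 179 (315.82691955566406, 242.13461303710938) (33.24049758911133, 7.191874980926514) 15.255120277404785
vial 55 (316.4000015258789, 247.30000114440918) (14.310833930969238, 4.919349670410156) 63.43495178222656
vial tri (array([ 0.5651778 , -0.08146929,  0.09117531]), [np.float64(0.0007364722157114631), np.float64(0.0007364722157113744)]) [ 0.56450644 -0.08107769  0.092     ]
level ((60.897789001464844, 27.058012008666992), (105.0751953125, 16.98621368408203), 15.422160148620605) [[0.5742, 0.0201, 0.094], [0.6057, 0.012, 0.094], [0.5549, -0.1827, 0.094], [0.5234, -0.1743, 0.094]] [np.float64(0.20093379970642125), np.float64(0.03254557530926021), np.float64(0.20122214810360076), np.float64(0.03256096176034483)] [ 0.56455243 -0.08122916  0.094     ]
knob top [ 10   8  26  23 388] [227.40206186 219.15979381] [0.60651302 0.08935088 0.089     ] [0.60533776 0.08747451 0.102     ]
knob sc [  4   6  22  21 303] [338.23432343 291.76567657] (array([0.6066573 , 0.09056225, 0.08259237]), [np.float64(0.0005208823258312442), np.float64(0.0005208823258312362)])
corner [0.7034551  0.02304889 0.062     ]
corner [ 0.63241618 -0.27247667  0.062     ]
corner [ 0.41530434 -0.2206956   0.062     ]
corner [0.4877773  0.07591931 0.062     ]
```

View pics/crop1.png

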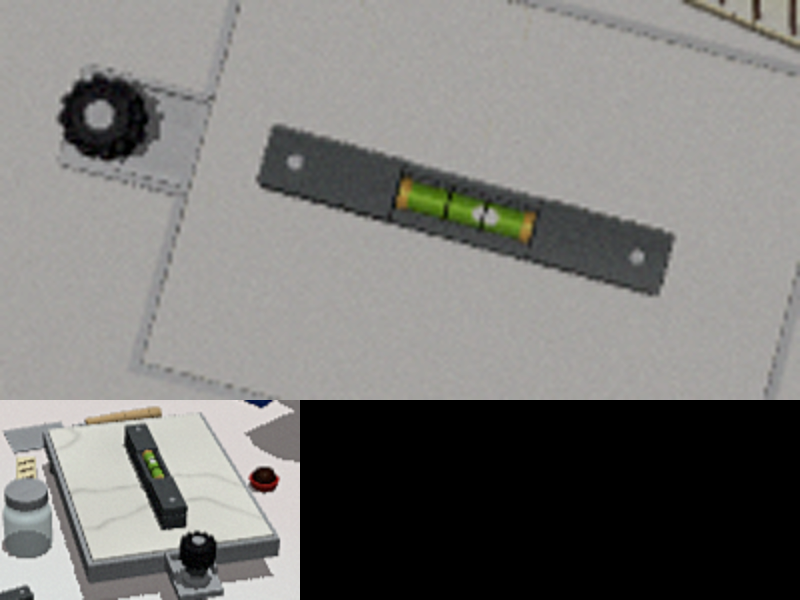

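Crop check: the dark bar has a green vial with both lines, at crop (448,205) and (485,214). The bubble is at about (485,216), roughly 9 mm off towards the feet. The knob is at (105,118), and all the distances agree with the text. Next I work out the first move, to above flat_b.

```bash
cat >> h.py <<'E'
LC=np.array([.5646,-.0812]); U=np.array([.2526,.9676]); YAW=75.4
FB=LC-.067*U; FA=LC+.067*U; KN=np.array([.606,.089])
from scipy.spatial.transform import Rotation as Ro
def delta(p,yaw):
    s=r.read_state(); R=np.array(s['orientation']); a=np.radians(yaw)
    Rt=np.array([[np.cos(a),np.sin(a),0],[np.sin(a),-np.cos(a),0],[0,0,-1]])
    print('t',round(s['time'],2),'pos',np.round(s['tool_pos'],4),'F',np.round(s['wrist_force'],1),'op',round(s['opening'],4),'j',np.round(s['joints'],1))
    print('d mm',np.round(R.T@(np.array(p)-s['tool_pos'])*1000,1),'w',np.round(Ro.from_matrix(R.T@Rt).as_rotvec(),4))
E
python3 -c "
from h import *
print(FB,FA); delta([*FB,.13],YAW)"
```

```text
[ 0.5476758 -0.1460292] [ 0.5815242 -0.0163708]
t 0.1 pos [ 0.1892 -0.4893  0.2307] F [ 0.2 -0.5  0.2] op 0.0853 j [-77.2  19.6  87.4  -0.   73.1  -8.4]
d mm [-190.9 -458.1  101. ] w [-1.800e-03  3.000e-04 -2.518e+00]
```

```bash
python3 -m crank '[[-1,-191,-458,60,0,0,-2.518],[-1,-191,-458,60,0,0,-2.518],[-1,-191,-458,60,0,0,-2.518],[-1,-191,-458,60,0,0,-2.518],[-1,-191,-458,60,0,0,-2.518],[-1,-191,-458,60,0,0,-2.518],[-1,-191,-458,60,0,0,-2.518],[-1,-191,-458,60,0,0,-2.518],[-1,-191,-458,60,0,0,-2.518],[-1,-191,-458,60,0,0,-2.518],[-1,-191,-458,60,0,0,-2.518],[-1,-191,-458,60,0,0,-2.518],[-1,-191,-458,60,0,0,-2.518],[-1,-191,-458,60,0,0,-2.518],[-1,-191,-458,60,0,0,-2.518],[-1,-191,-458,60,0,0,-2.518],[-1,-191,-458,60,0,0,-2.518],[-1,-191,-458,60,0,0,-2.518],[-1,-191,-458,60,0,0,-2.518],[-1,-191,-458,60,0,0,-2.518]]'
python3 - <<'E'
from h import *
delta([*FB,.104],YAW)
m=r.camera_model('wrist'); im=r.capture('wrist'); c=cv2.cvtColor(im,4)
print('cam',-np.array(m['R']).T@m['t'],np.array(m['R'])[2],m['K'])
cv2.imwrite('pics/w1.png',c)
t=r.capture('top'); cv2.imwrite('pics/t1.png',t[:,:,::-1])
E
```

```text
time: 1.77
tool_pos: [0.5473, -0.1459, 0.1706]
orientation: [[0.263, 0.965, -0.001], [0.965, -0.263, 0.002], [0.001, -0.002, -1.0]]
wrist_force: [-0.7, -0.3, -0.2]
opening: -0.0002
t 1.77 pos [ 0.5473 -0.1459  0.1706] F [-0.7 -0.3 -0.2] op -0.0002 j [-22.7  27.   85.8   0.1  67.3 -97.5]
d mm [-0.2  0.5 66.6] w [-0.0016 -0.0014 -0.0117]
cam [ 0.47500256 -0.12599908  0.31184445] [ 0.28720466 -0.07698706 -0.95477038] [[405.22194829   0.         316.78802726]
 [  0.         405.22194829 239.79000139]
 [  0.           0.           1.        ]]
```

View pics/w1.png

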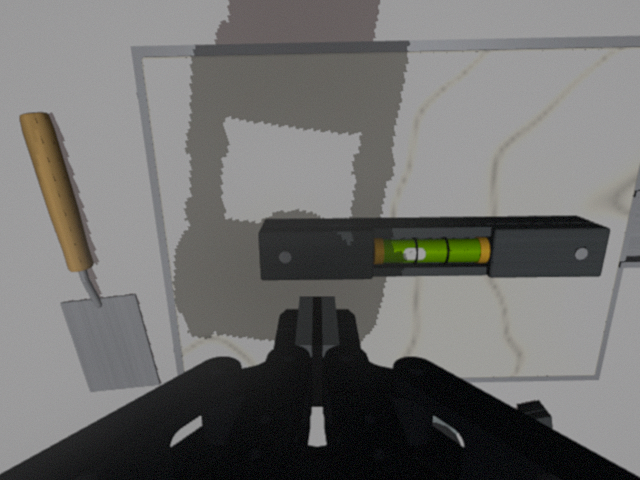

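The wrist view shows the chosen level with flat_b at about (315,250). The bubble is at about (411,254) and the lines at about x=415 and x=447. I check the level's height between wrist and top, and write a bubble meter.

```bash
cat >> h.py <<'E'
def vial(name='wrist',save=None):
    "bubble place in mm along level from the middle of the visible vial (ends: outer edges of orange caps)"
    im=r.capture(name); m=r.camera_model(name)
    if save: cv2.imwrite(save,im[:,:,::-1])
    mid=np.array([*LC,.0915]); u=np.array([*U,0]); 
    # rectify a strip along the vial, 10 px/mm
    v=np.array([U[1],-U[0],0]); L,W=.045,.012
    src=np.float32([proj(m,mid+a*u*L+b*v*W) for a,b in((-1,-1),(1,-1),(1,1),(-1,1))])
    H=cv2.getPerspectiveTransform(src,np.float32([[0,0],[900,0],[900,240],[0,240]]))
    w=cv2.warpPerspective(im,H,(900,240),flags=cv2.INTER_CUBIC)
    hsv=cv2.cvtColor(w,cv2.COLOR_RGB2HSV)
    col=cv2.inRange(hsv,(8,120,50),(60,255,255)); xs=np.nonzero((col>0).sum(0)>40)[0]; ys=np.nonzero((col>0).sum(1)>200)[0]
    pale=cv2.inRange(hsv,(0,0,100),(180,110,255)); pale[:, :max(xs.min()-5,0)]=0; pale[:,xs.max()+5:]=0
    pale[:ys.min()]=0; pale[ys.max():]=0
    n,l,st,ce=cv2.connectedComponentsWithStats(pale)
    px=np.nonzero(pale)[1]
    out=dict(vial=((xs.min()-450)/10,(xs.max()-450)/10),y=((ys.min()-120)/10,(ys.max()-120)/10),bub=((px.min()-450)/10,(px.max()-450)/10) if len(px) else None,n=len(px))
    g=w[ys.min()+20:ys.max()-20].max(2).mean(0); out['dark']=[round((i-450)/10,1) for i in range(xs.min()+10,xs.max()-10) if g[i]==g[max(i-15,0):i+16].min() and g[i]<.75*np.median(g[xs.min():xs.max()])]
    return out,w
E
python3 - <<'E'
from h import *
m=r.camera_model('wrist');T=r.camera_model('top')
print('knob px',proj(m,np.array([*KN,.089])),'flatb px',proj(m,np.array([*FB,.094])))
def ends(im,box):
    x0,y0,x1,y1=box; mm=cv2.inRange(cv2.cvtColor(im[y0:y1,x0:x1],cv2.COLOR_RGB2HSV),(8,120,40),(60,255,255)); ys,xs=np.nonzero(mm)
    rc=cv2.minAreaRect(np.c_[xs,ys].astype(np.float32)); return np.array(rc[0])+[x0,y0],rc
a=ends(cv2.imread('pics/top0.png')[:,:,::-1],(285,225,350,262)); b=ends(cv2.imread('pics/w1.png')[:,:,::-1],(360,225,505,275))
print(a,b,tri(T,a[0],m,b[0]))
# top-face corners of level in wrist at z=.094
for p in((261,233),(261,279),(603,276),(608,230)): print(np.round(plane(m,p,.094),4))
o,w=vial(); print(o); cv2.imwrite('pics/v1.png',w[:,:,::-1])
E
```

```text
knob px [735.99204132 238.39373983] flatb px [315.9386172  252.34944989]
(array([316.00000191, 242.        ]), ((31.000001907348633, 17.0), (34.59526824951172, 7.28004789352417), 15.708637237548828)) (array([431.99999237, 249.99999619]), ((71.99999237060547, 24.999996185302734), (115.99998474121094, 25.999996185302734), -0.0)) (array([ 0.56486845, -0.08154234,  0.09161169]), [np.float64(0.0001555255787886189), np.float64(0.0001555255787887925)])
[ 0.5284 -0.1726  0.094 ]
[ 0.5549 -0.1811  0.094 ]
[0.6062 0.0105 0.094 ]
[0.5787 0.015  0.094 ]
{'vial': (np.float64(-33.7), np.float64(33.2)), 'y': (np.float64(-6.2), np.float64(8.0)), 'bub': (np.float64(-16.9), np.float64(-4.0)), 'n': 7936, 'dark': [-27.9, -24.6, -9.1, 8.7]}
```

View pics/v1.png

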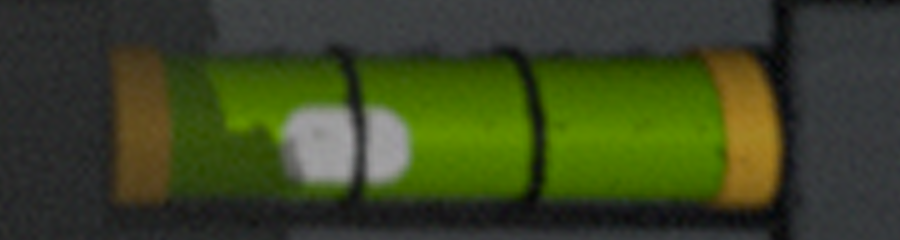

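Checks:
- The vial triangulates to z=0.0916, as expected.
- The lines are at -9.1 and +8.7 mm.
- The bubble centre is -10.3 mm from their middle, so I need about 2.9 rad clockwise.

Now I go down for the seating press.

```bash
python3 -m crank '[[-1,0,0.5,40,-0.0016,-0.0014,-0.012],[-1,0,0.5,60,-0.0016,-0.0014,-0.012],[-1,0,0.5,70,-0.0016,-0.0014,-0.012],[-1,0,0.5,72,-0.0016,-0.0014,-0.012],[-1,0,0.5,73,-0.0016,-0.0014,-0.012],[-1,0,0.5,74,-0.0016,-0.0014,-0.012],[-1,0,0.5,74,-0.0016,-0.0014,-0.012]]'
python3 -m crank '[[-1,0,0,1,0,0,0],[-1,0,0,2,0,0,0],[-1,0,0,2,0,0,0],[-1,0,0,2,0,0,0]]'
```

```text
time: 2.5
tool_pos: [0.5485, -0.1462, 0.0979]
orientation: [[0.262, 0.965, 0.002], [0.965, -0.262, -0.001], [-0.0, 0.003, -1.0]]
wrist_force: [-0.7, 0.3, -0.7]
opening: 0.0005
time: 2.83
tool_pos: [0.5486, -0.1463, 0.0962]
orientation: [[0.262, 0.965, 0.003], [0.965, -0.262, -0.001], [-0.0, 0.003, -1.0]]
wrist_force: [1.4, -0.5, -0.6]
opening: -0.0002
```

```bash
python3 -m crank '[[-1,0,0,1,0,0,0],[-1,0,0,2,0,0,0],[-1,0,0,2,0,0,0],[-1,0,0,2,0,0,0]]'
python3 -m crank '[[-1,0,0,0.5,0,0,0],[-1,0,0,1,0,0,0],[-1,0,0,1,0,0,0],[-1,0,0,1,0,0,0]]'
```

```text
time: 3.17
tool_pos: [0.5486, -0.1463, 0.0941]
orientation: [[0.262, 0.965, 0.002], [0.965, -0.262, -0.001], [-0.0, 0.003, -1.0]]
wrist_force: [-0.0, -0.1, -0.3]
opening: -0.0001
time: 3.5
tool_pos: [0.5487, -0.1463, 0.0938]
orientation: [[0.262, 0.965, 0.003], [0.965, -0.262, -0.001], [-0.001, 0.003, -1.0]]
wrist_force: [-1.9, 0.5, 5.3]
opening: 0.0
```

```bash
python3 -m crank '[[-1,0,0,1,0,0,0],[-1,0,0,1.6,0,0,0],[-1,0,0,1.6,0,0,0],[-1,0,0,1.6,0,0,0],[-1,0,0,1.6,0,0,0],[-1,0,0,1.6,0,0,0]]'
python3 - <<'E'
from h import *
o,w=vial();print(o)
E
```

```text
time: 4.0
tool_pos: [0.5487, -0.1463, 0.0938]
orientation: [[0.262, 0.965, 0.004], [0.965, -0.262, -0.002], [-0.001, 0.004, -1.0]]
wrist_force: [-4.6, 1.9, 11.1]
opening: 0.0001
{'vial': (np.float64(-34.0), np.float64(32.9)), 'y': (np.float64(-8.0), np.float64(6.6)), 'bub': (np.float64(-16.9), np.float64(-4.0)), 'n': 7694, 'dark': [-28.0, -25.8, -22.7, -17.6, -9.2, 8.5]}
```

Seated at 11 N with the bubble unchanged. Letting go, then moving above the knob.

```bash
python3 -m crank '[[-1,0,0,-5,0,0,0],[-1,0,0,-30,0,0,0],[-1,0,0,-60,0,0,0],[-1,0,0,-75,0,0,0],[-1,0,0,-75,0,0,0]]'
python3 -c "
from h import *
delta([*KN,.15],165)"
```

```text
time: 4.47
tool_pos: [0.5504, -0.1469, 0.1729]
orientation: [[0.262, 0.965, 0.011], [0.965, -0.262, -0.005], [-0.002, 0.012, -1.0]]
wrist_force: [-0.3, -0.2, -0.8]
opening: 0.0001
t 4.47 pos [ 0.5504 -0.1469  0.1729] F [-0.3 -0.2 -0.8] op 0.0001 j [-22.6  26.8  85.8  -0.   66.8 -97.5]
d mm [242.3  -8.3  22.4] w [ 0.0077  0.0105 -1.5736]
```

```bash
python3 -m crank '[[-1,40,-8,15,0.008,0.01,-0.1],[0.6,242,-8,15,0.008,0.01,-1.574],[0.6,242,-8,15,0.008,0.01,-1.574],[0.6,242,-8,15,0.008,0.01,-1.574],[0.6,242,-8,15,0.008,0.01,-1.574],[0.6,242,-8,15,0.008,0.01,-1.574],[0.6,242,-8,15,0.008,0.01,-1.574],[0.6,242,-8,15,0.008,0.01,-1.574],[0.6,242,-8,15,0.008,0.01,-1.574],[0.6,242,-8,15,0.008,0.01,-1.574],[0.6,242,-8,15,0.008,0.01,-1.574],[0.6,242,-8,15,0.008,0.01,-1.574],[0.6,242,-8,15,0.008,0.01,-1.574],[0.6,242,-8,15,0.008,0.01,-1.574],[0.6,242,-8,15,0.008,0.01,-1.574],[0.6,242,-8,15,0.008,0.01,-1.574]]' 
python3 - <<'E'
from h import *
delta([*KN,.071],165)
m=r.camera_model('wrist'); im=r.capture('wrist'); print('knob mid, top px',proj(m,np.array([*KN,.089])),proj(m,np.array([*KN,.102])))
cv2.imwrite('pics/w2.png',im[:,:,::-1]); print(-np.array(m['R']).T@m['t'])
E
```

```text
time: 5.8
tool_pos: [0.6059, 0.0886, 0.1568]
orientation: [[-0.965, 0.261, -0.001], [0.261, 0.965, -0.001], [0.001, -0.001, -1.0]]
wrist_force: [0.1, -0.6, 0.2]
opening: 0.0682
t 5.8 pos [0.6059 0.0886 0.1568] F [ 0.1 -0.6  0.2] op 0.0682 j [   1.2   32.3   78.8   -0.    68.9 -163.7]
d mm [-0.   0.4 85.8] w [-0.0007 -0.0007 -0.0025]
knob mid, top px [318.89333462 259.06408407] [319.04347543 267.69476221]
[0.58738891 0.01481712 0.29803772]
```

View pics/w2.png

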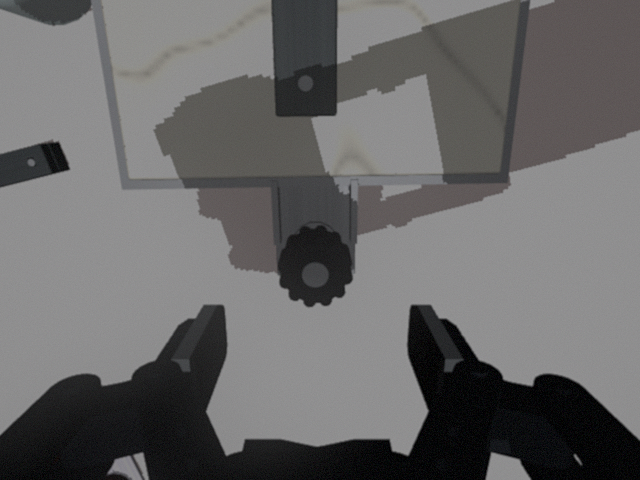

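The wrist view shows the knob's top disc at (315,274), centred between the pads at about x=318, and nothing in the fingers' way. I refine the axis by triangulating the disc between wrist and top.

```bash
python3 - <<'E'
from h import *
m=r.camera_model('wrist');T=r.camera_model('top')
w=cv2.imread('pics/w2.png').max(2); t=cv2.imread('pics/top0.png').max(2)
def disc(g,box,lo):
    x0,y0,x1,y1=box; n,l,st,ce=cv2.connectedComponentsWithStats((g[y0:y1,x0:x1]>lo).astype(np.uint8)); k=1+st[1:,4].argmax(); return ce[k]+[x0,y0],st[k]
a,sa=disc(w,(300,260,330,288),55); b,sb=disc(t,(220,213,231,223),55)
print(a,sa,b,sb,tri(m,a,T,b)); print(plane(m,a,.102),plane(T,b,.102))
E
```

```text
[314.75       274.62109375] [  2   3  27  25 512] [224.14285714 218.19047619] [ 1  2  7  7 42] (array([0.60873637, 0.09444374, 0.0964529 ]), [np.float64(0.001129850792147763), np.float64(0.00112985079214801)])
[0.60925301 0.09220295 0.102     ] [0.60709519 0.09368702 0.102     ]
```

```bash
python3 -m crank '[[0.6,-1,4.3,20,0,0,0],[0.6,-1,4.3,50,0,0,0],[0.6,-1,4.3,75,0,0,0],[0.6,-1,4.3,84,0,0,0],[0.6,-1,4.3,85,0,0,0],[0.6,-1,4.3,85,0,0,0],[0.3,-1,4.3,85,0,0,0],[-0.4,-1,4.3,85,0,0,0],[-0.4,-1,4.3,85,0,0,0],[-0.4,-1,4.3,85,0,0,0],[-0.4,-1,4.3,85,0,0,0],[-0.4,-1,4.3,85,0,0,0],[-0.4,-1,4.3,85,0,0,0]]' 40
```

```text
time: 6.93
tool_pos: [0.6081, 0.0927, 0.074]
orientation: [[-0.965, 0.261, 0.001], [0.261, 0.965, -0.0], [-0.001, 0.0, -1.0]]
wrist_force: [-3.9, 0.3, 6.7]
opening: 0.0392
```

Gripped at 39 mm opening. Now turning clockwise, +z in the tool frame, by 2.4 rad first.

```bash
python3 -m crank '[[-0.4,0,0,0,0,0,0.1],[-0.4,0,0,0,0,0,0.22],[-0.4,0,0,0,0,0,0.34],[-0.4,0,0,0,0,0,0.46],[-0.4,0,0,0,0,0,0.58],[-0.4,0,0,0,0,0,0.7],[-0.4,0,0,0,0,0,0.82],[-0.4,0,0,0,0,0,0.94],[-0.4,0,0,0,0,0,1.06],[-0.4,0,0,0,0,0,1.18],[-0.4,0,0,0,0,0,1.3],[-0.4,0,0,0,0,0,1.42],[-0.4,0,0,0,0,0,1.54],[-0.4,0,0,0,0,0,1.66],[-0.4,0,0,0,0,0,1.78],[-0.4,0,0,0,0,0,1.9],[-0.4,0,0,0,0,0,2.02],[-0.4,0,0,0,0,0,2.14],[-0.4,0,0,0,0,0,2.27],[-0.4,0,0,0,0,0,2.4]]'
python3 -m crank '[[-0.4,0,0,0,0,0,0],[-0.4,0,0,0,0,0,0],[-0.4,0,0,0,0,0,0],[-0.4,0,0,0,0,0,0],[-0.4,0,0,0,0,0,0],[-0.4,0,0,0,0,0,0],[-0.4,0,0,0,0,0,0],[-0.4,0,0,0,0,0,0],[-0.4,0,0,0,0,0,0],[-0.4,0,0,0,0,0,0],[-0.4,0,0,0,0,0,0],[-0.4,0,0,0,0,0,0]]'
python3 - <<'E'
from h import *
s=r.read_state(); print(np.round(s['joints'],1))
vs=[]
for n in('scene','top'):
    try: o,w=vial(n,f'pics/{n}2.png'); print(n,o)
    except Exception as e: print(n,e); w=np.zeros((240,900,3),np.uint8)
    vs.append(w)
t=cv2.imread('pics/top2.png')[180:330,200:440]
cv2.imwrite('pics/v2.png',cv2.resize(np.vstack([vs[0][:,:,::-1],vs[1][:,:,::-1],cv2.resize(t,(900,562))]),(640,740))[:600])
E
```

```text
time: 8.6
tool_pos: [0.6081, 0.0924, 0.0741]
orientation: [[0.886, 0.463, 0.001], [0.463, -0.886, -0.001], [0.0, 0.001, -1.0]]
wrist_force: [0.7, -1.5, -5.1]
opening: 0.0387
time: 9.6
tool_pos: [0.6081, 0.0924, 0.0741]
orientation: [[0.886, 0.463, 0.001], [0.463, -0.886, -0.001], [0.0, 0.001, -1.0]]
wrist_force: [0.9, -0.5, -5.7]
opening: 0.0389
[  1.5  37.7  83.5  -0.   58.8 -26. ]
scene {'vial': (np.float64(-38.5), np.float64(27.9)), 'y': (np.float64(-5.4), np.float64(8.4)), 'bub': (np.float64(-13.2), np.float64(2.0)), 'n': 10301, 'dark': [-15.2, 4.8]}
top {'vial': (np.float64(-33.5), np.float64(33.0)), 'y': (np.float64(-6.7), np.float64(6.7)), 'bub': (np.float64(-8.1), np.float64(4.7)), 'n': 7884, 'dark': [-9.3, 8.7]}
```

View pics/v2.png

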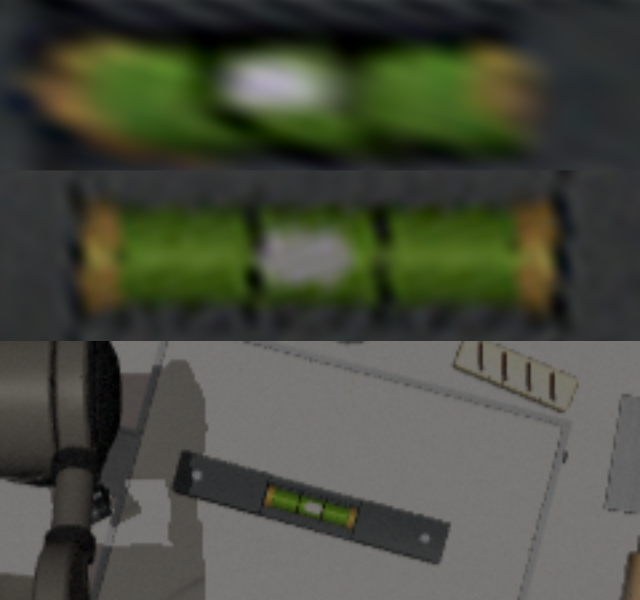

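The top view is clear: the bubble is at -1.7 mm with the line middle at -0.3 mm, so 1.4 mm is left, or about 0.38 rad.

```bash
python3 -m crank '[[-0.4,0,0,0,0,0,0.1],[-0.4,0,0,0,0,0,0.2],[-0.4,0,0,0,0,0,0.3],[-0.4,0,0,0,0,0,0.38],[-0.4,0,0,0,0,0,0.38],[-0.4,0,0,0,0,0,0.38],[-0.4,0,0,0,0,0,0.38],[0.2,0,0,0,0,0,0.38],[0.6,0,0,0,0,0,0.38],[0.6,0,0,0,0,0,0.38],[0.6,0,0,0,0,0,0.38],[0.6,0,0,0,0,0,0.38],[0.6,0,0,0,0,0,0.38],[0.6,0,0,0,0,0,0.38],[0.6,0,0,0,0,0,0.38],[0.6,0,0,0,0,0,0.38],[0.6,0,0,0,0,0,0.38],[0.6,0,0,0,0,0,0.38],[0.6,0,0,0,0,0,0.38]]'
python3 - <<'E'
from h import *
delta([*FB,.17],YAW)
for i in range(3): print(vial('top')[0])
E
```

```text
time: 11.28
tool_pos: [0.6081, 0.0924, 0.0741]
orientation: [[0.995, 0.101, 0.001], [0.101, -0.995, -0.001], [0.001, 0.001, -1.0]]
wrist_force: [0.3, 0.9, -0.6]
opening: 0.0684
t 11.28 pos [0.6081 0.0924 0.0741] F [ 0.3  0.9 -0.6] op 0.0684 j [ 1.5 37.7 83.5 -0.  58.8 -4.3]
d mm [-84.2 231.2 -95.7] w [ 1.1000e-03 -1.0000e-04 -1.2143e+00]
{'vial': (np.float64(-33.6), np.float64(33.0)), 'y': (np.float64(-6.7), np.float64(6.7)), 'bub': (np.float64(-7.5), np.float64(5.5)), 'n': 8289, 'dark': [-9.2, 8.7]}
{'vial': (np.float64(-33.6), np.float64(33.0)), 'y': (np.float64(-6.7), np.float64(6.7)), 'bub': (np.float64(-7.5), np.float64(5.5)), 'n': 8202, 'dark': [-9.3, 8.7]}
{'vial': (np.float64(-33.6), np.float64(32.9)), 'y': (np.float64(-6.7), np.float64(6.7)), 'bub': (np.float64(-7.5), np.float64(5.5)), 'n': 8234, 'dark': [-9.2, 8.7]}
```

```bash
python3 -m crank '[[0.6,0,0,-20,0,0,0],[0.6,0,0,-50,0,0,0],[0.6,0,0,-80,0,0,0],[0.6,0,0,-96,0,0,0],[-1,-84,231,-96,0,0,-1.214],[-1,-84,231,-96,0,0,-1.214],[-1,-84,231,-96,0,0,-1.214],[-1,-84,231,-96,0,0,-1.214],[-1,-84,231,-96,0,0,-1.214],[-1,-84,231,-96,0,0,-1.214],[-1,-84,231,-96,0,0,-1.214],[-1,-84,231,-96,0,0,-1.214],[-1,-84,231,-96,0,0,-1.214],[-1,-84,231,-96,0,0,-1.214],[-1,-84,231,-96,0,0,-1.214],[-1,-84,231,-96,0,0,-1.214],[-1,-84,231,-96,0,0,-1.214],[-1,-84,231,-96,0,0,-1.214],[-1,-84,231,-96,0,0,-1.214]]'
python3 - <<'E'
from h import *
delta([*FB,.17],YAW)
o,w=vial('wrist','pics/w3.png'); print(o); print(vial()[0]); cv2.imwrite('pics/v3.png',w[:,:,::-1])
E
```

```text
time: 13.02
tool_pos: [0.5479, -0.1457, 0.1702]
orientation: [[0.254, 0.967, 0.001], [0.967, -0.254, -0.001], [-0.0, 0.001, -1.0]]
wrist_force: [0.3, 0.6, -0.2]
opening: -0.0
t 13.02 pos [ 0.5479 -0.1457  0.1702] F [ 0.3  0.6 -0.2] op -0.0 j [-22.6  27.   85.9  -0.   67.1 -97.9]
d mm [-0.4 -0.1  0.2] w [ 0.0009  0.0004 -0.0018]
{'vial': (np.float64(-33.9), np.float64(33.1)), 'y': (np.float64(-6.5), np.float64(7.7)), 'bub': (np.float64(-7.5), np.float64(5.5)), 'n': 9385, 'dark': [-28.2, -23.1, -9.4, 8.5]}
{'vial': (np.float64(-33.9), np.float64(33.1)), 'y': (np.float64(-6.5), np.float64(7.8)), 'bub': (np.float64(-7.5), np.float64(5.6)), 'n': 9491, 'dark': [-28.1, -23.5, -9.4, 8.5]}
```

View pics/v3.png

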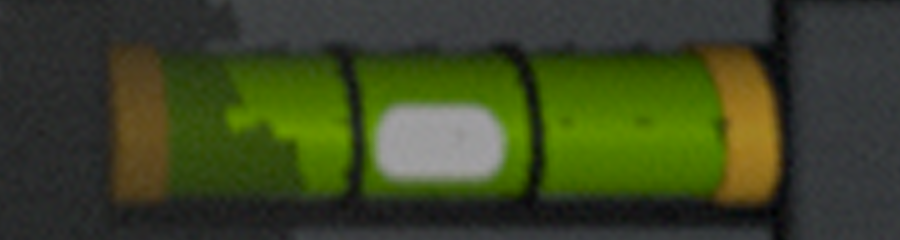

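The bubble is between the lines but about 0.6 mm off on the feet side, and the top view says 0.7 mm. At 13 s there is plenty of time, so I make one small correction of about 0.18 rad.

```bash
python3 -c "
from h import *
delta([.6081,.0924,.16],165)"
```

```text
t 13.12 pos [ 0.5479 -0.1458  0.1703] F [-0.2 -0.3  0.5] op 0.0001 j [-22.6  27.   85.9  -0.   67.1 -98. ]
d mm [245.6  -2.1  10.1] w [ 4.000e-04  1.100e-03 -1.565e+00]
```

```bash
python3 -m crank '[[-1,40,-2,8,0,0.001,-0.1],[0.6,246,-2,8,0,0.001,-1.565],[0.6,246,-2,8,0,0.001,-1.565],[0.6,246,-2,8,0,0.001,-1.565],[0.6,246,-2,8,0,0.001,-1.565],[0.6,246,-2,8,0,0.001,-1.565],[0.6,246,-2,8,0,0.001,-1.565],[0.6,246,-2,8,0,0.001,-1.565],[0.6,246,-2,8,0,0.001,-1.565],[0.6,246,-2,8,0,0.001,-1.565],[0.6,246,-2,8,0,0.001,-1.565],[0.6,246,-2,8,0,0.001,-1.565],[0.6,246,-2,8,0,0.001,-1.565],[0.6,246,-2,8,0,0.001,-1.565],[0.6,246,-2,8,0,0.001,-1.565],[0.6,246,-2,8,0,0.001,-1.565]]'
python3 -c "
from h import *
delta([.6081,.0924,.074],165)"
```

```text
time: 14.45
tool_pos: [0.6083, 0.0928, 0.1621]
orientation: [[-0.965, 0.262, 0.0], [0.262, 0.965, 0.0], [-0.0, 0.0, -1.0]]
wrist_force: [0.3, -0.3, -0.5]
opening: 0.0682
t 14.45 pos [0.6083 0.0928 0.1621] F [ 0.3 -0.3 -0.5] op 0.0682 j [   1.5   32.3   78.     0.    69.7 -163.3]
d mm [ 0.1 -0.4 88.1] w [ 0.0002  0.0003 -0.0029]
```

```bash
python3 -m crank '[[0.6,0,-0.4,20,0,0,0],[0.6,0,-0.4,50,0,0,0],[0.6,0,-0.4,75,0,0,0],[0.6,0,-0.4,87,0,0,0],[0.6,0,-0.4,88,0,0,0],[0.6,0,-0.4,88,0,0,0],[0.3,0,-0.4,88,0,0,0],[-0.4,0,-0.4,88,0,0,0],[-0.4,0,-0.4,88,0,0,0],[-0.4,0,-0.4,88,0,0,0],[-0.4,0,-0.4,88,0,0,0],[-0.4,0,-0.4,88,0,0,0],[-0.4,0,-0.4,88,0,0,0]]' 40
python3 -m crank '[[-0.4,0,0,0,0,0,0.06],[-0.4,0,0,0,0,0,0.12],[-0.4,0,0,0,0,0,0.18],[-0.4,0,0,0,0,0,0.18],[-0.4,0,0,0,0,0,0.18],[-0.4,0,0,0,0,0,0.18],[-0.4,0,0,0,0,0,0.18],[0.2,0,0,0,0,0,0.18],[0.6,0,0,0,0,0,0.18],[0.6,0,0,0,0,0,0.18],[0.6,0,0,0,0,0,0.18],[0.6,0,0,0,0,0,0.18],[0.6,0,0,0,0,0,0.18],[0.6,0,0,0,0,0,0.18],[0.6,0,0,0,0,0,0.18],[0.6,0,0,0,0,0,0.18],[0.6,0,0,0,0,0,0.18],[0.6,0,0,0,0,0,0.18]]'
python3 - <<'E'
from h import *
delta([*FB,.17],YAW)
print(vial('top')[0])
E
```

```text
time: 15.53
tool_pos: [0.6081, 0.0927, 0.0762]
orientation: [[-0.965, 0.262, 0.001], [0.262, 0.965, 0.0], [-0.001, 0.001, -1.0]]
wrist_force: [-3.9, 0.4, 6.8]
opening: 0.0391
time: 17.03
tool_pos: [0.6081, 0.0927, 0.0761]
orientation: [[-0.903, 0.43, 0.001], [0.43, 0.903, 0.001], [-0.001, 0.001, -1.0]]
wrist_force: [-0.2, 0.1, 0.1]
opening: 0.0684
t 17.03 pos [0.6081 0.0927 0.0761] F [-0.2  0.1  0.1] op 0.0684 j [   1.5   37.5   83.4    0.    59.  -153. ]
d mm [ -48.3 -241.5  -94.1] w [0.0014 0.     1.3807]
{'vial': (np.float64(-33.6), np.float64(32.9)), 'y': (np.float64(-6.7), np.float64(6.7)), 'bub': (np.float64(-7.3), np.float64(6.8)), 'n': 8433, 'dark': [-9.2, 8.7]}
```

```bash
python3 -m crank '[[0.6,0,0,-20,0,0,0],[0.6,0,0,-50,0,0,0],[0.6,0,0,-80,0,0,0],[0.6,0,0,-94,0,0,0],[-1,-48,-241,-94,0.001,0,1.381],[-1,-48,-241,-94,0.001,0,1.381],[-1,-48,-241,-94,0.001,0,1.381],[-1,-48,-241,-94,0.001,0,1.381],[-1,-48,-241,-94,0.001,0,1.381],[-1,-48,-241,-94,0.001,0,1.381],[-1,-48,-241,-94,0.001,0,1.381],[-1,-48,-241,-94,0.001,0,1.381],[-1,-48,-241,-94,0.001,0,1.381],[-1,-48,-241,-94,0.001,0,1.381],[-1,-48,-241,-94,0.001,0,1.381],[-1,-48,-241,-94,0.001,0,1.381],[-1,-48,-241,-94,0.001,0,1.381],[-1,-48,-241,-94,0.001,0,1.381],[-1,-48,-241,-94,0.001,0,1.381]]'
python3 - <<'E'
from h import *
delta([*FB,.096],YAW)
o,w=vial('wrist'); print(o); print(vial()[0]); cv2.imwrite('pics/v4.png',w[:,:,::-1])
E
```

```text
time: 18.67
tool_pos: [0.5476, -0.1454, 0.17]
orientation: [[0.25, 0.968, 0.0], [0.968, -0.25, 0.0], [0.0, 0.0, -1.0]]
wrist_force: [0.1, -0.0, -0.1]
opening: -0.0
t 18.67 pos [ 0.5476 -0.1454  0.17  ] F [ 0.1 -0.  -0.1] op -0.0 j [-22.6  27.   85.9   0.   67.1 -98.2]
d mm [-0.6  0.2 74. ] w [ 0.0003 -0.0002  0.0024]
{'vial': (np.float64(-33.9), np.float64(33.2)), 'y': (np.float64(-6.5), np.float64(7.8)), 'bub': (np.float64(-7.0), np.float64(6.1)), 'n': 9552, 'dark': [-27.4, -25.7, -23.8, -9.4, 8.6]}
{'vial': (np.float64(-33.9), np.float64(33.2)), 'y': (np.float64(-6.5), np.float64(7.8)), 'bub': (np.float64(-7.0), np.float64(6.0)), 'n': 9507, 'dark': [-28.1, -23.2, -9.5, 8.6]}
```

View pics/v4.png

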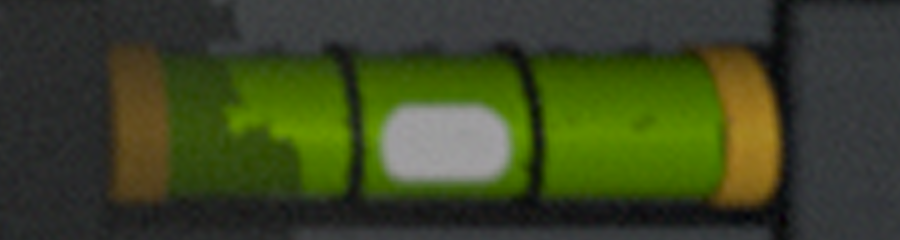

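Centred now: bubble at -0.46 mm with the line middle at -0.43 mm. Final press.

```bash
python3 -m crank '[[-1,-0.5,0,40,0,0,0.002],[-1,-0.5,0,60,0,0,0.002],[-1,-0.5,0,70,0,0,0.002],[-1,-0.5,0,73,0,0,0.002],[-1,-0.5,0,74,0,0,0.002],[-1,-0.5,0,75,0,0,0.002],[-1,-0.5,0,75,0,0,0.002],[-1,-0.5,0,75,0,0,0.002]]'
python3 -m crank '[[-1,0,0,0.5,0,0,0],[-1,0,0,1,0,0,0],[-1,0,0,1.5,0,0,0],[-1,0,0,2,0,0,0],[-1,0,0,2,0,0,0],[-1,0,0,2,0,0,0]]'
```

```text
time: 19.43
tool_pos: [0.5482, -0.1462, 0.0961]
orientation: [[0.253, 0.968, 0.002], [0.968, -0.253, -0.001], [-0.0, 0.002, -1.0]]
wrist_force: [-0.4, 0.4, -0.6]
opening: -0.0002
time: 19.93
tool_pos: [0.5482, -0.1462, 0.0941]
orientation: [[0.253, 0.968, 0.002], [0.968, -0.253, -0.001], [-0.0, 0.002, -1.0]]
wrist_force: [-0.1, -0.8, 0.4]
opening: 0.0001
```

```bash
python3 -m crank '[[-1,0,0,0.6,0,0,0],[-1,0,-0.2,1.2,0,0,0],[-1,0,-0.3,1.8,0,0,0],[-1,0,-0.4,2.3,0,0,0],[-1,0,-0.4,2.3,0,0,0],[-1,0,-0.4,2.3,0,0,0],[-1,0,-0.4,2.3,0,0,0],[-1,0,-0.4,2.3,0,0,0],[-1,0,-0.4,2.3,0,0,0],[-1,0,-0.4,2.3,0,0,0],[-1,0,-0.4,2.3,0,0,0],[-1,0,-0.4,2.3,0,0,0]]'
python3 - <<'E'
from h import *
o,w=vial('wrist','pics/w5.png'); print(o); print(r.read_state()['wrist_force'],r.read_state()['torque'])
E
```

```text
time: 20.93
tool_pos: [0.5483, -0.1462, 0.094]
orientation: [[0.252, 0.968, 0.004], [0.968, -0.252, -0.002], [-0.0, 0.005, -1.0]]
wrist_force: [-4.4, 2.1, 15.1]
opening: -0.0004
{'vial': (np.float64(-34.2), np.float64(33.0)), 'y': (np.float64(-7.8), np.float64(6.9)), 'bub': (np.float64(-6.8), np.float64(6.1)), 'n': 9014, 'dark': [-27.0, -24.1, -21.1, -18.4, -12.4, -9.6, 8.4]}
[-4.02714256  2.89132989 14.25095952] [ 0.35272181  0.83192239 -0.00950328]
```

View pics/w5.png

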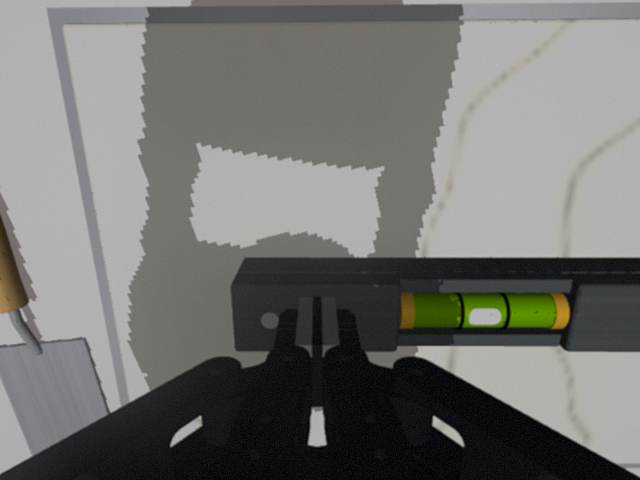

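The fingers rest on flat_b at about (317,320) with the bubble centred between the lines at (484,316). The push is 14–15 N and the level has not shifted. Handing in.

```bash
python3 -m crank '[[-1,0,-0.4,2.3,0,0,0],[-1,0,-0.4,2.3,0,0,0],[-1,0,-0.4,2.3,0,0,0],[-1,0,-0.4,2.3,0,0,0],[-1,0,-0.4,2.3,0,0,0],[-1,0,-0.4,2.3,0,0,0]]'
python3 - <<'E'
from h import *
print(vial()[0]); print(r.read_state()['wrist_force']); print(r.close_job())
E
```

```text
time: 21.48
tool_pos: [0.5483, -0.1462, 0.094]
orientation: [[0.252, 0.968, 0.006], [0.968, -0.252, -0.002], [-0.001, 0.007, -1.0]]
wrist_force: [-5.0, 2.0, 15.8]
opening: -0.0004
{'vial': (np.float64(-34.2), np.float64(32.9)), 'y': (np.float64(-7.9), np.float64(6.9)), 'bub': (np.float64(-6.9), np.float64(6.1)), 'n': 9073, 'dark': [-28.1, -26.1, -24.0, -20.5, -18.0, -15.3, -12.5, -9.5, 8.5]}
[-4.83454072  2.59657988 15.62078806]
the job is handed in; nothing more can be done
None
```

The slab is levelled, and I handed the job in at about 21.5 s of the 58 s, with the arm still pressing the level and the bubble centred.

- **What I did:** I pressed the level on flat_b at about 11 N to seat it, then let go. I turned the knob clockwise by about 2.8 rad and checked, then regripped for another 0.18 rad. Finally I pressed flat_b again and handed in at about 15.6 N.
- **Bubble:** It started about 10.3 mm off. In the final press it reads -0.4 mm against a line middle of -0.5 mm, so it is within about 0.2 mm of centre.
- **Level position:** The vial shifted by no more than about 0.3 mm in the wrist view, so the level stayed where it was.
- **Disagreements:** The second turn moved the bubble less than predicted (about 0.8 mm instead of 1.4 mm), which is why I made the correction. During the final press there was also a side load of about 5.5 N, which did not visibly move the level.
- **Not checked:** I did not re-measure the jar, praline, bar or spatula afterwards. The fingers stayed well above and away from them throughout.

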